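# Tip the drill out of its tube and lay it in the V-rest

### The job

Pick up the red-capped drill tube and tip it mouth-down so that the drill inside slides part of the way out of the mouth, without letting it fall right out, then lay the tube flat on the bench and let it go. Take the drill by its exposed shank, draw it out of the tube and lay it in both notches of the V-rest. Leave the empty tube lying flat on the bench, and do not shift any of the other things.

Things in the scene. Friction and masses are not known exactly. Their poses are not given: they have to be found in the camera images.
- tube: Clear square plastic drill tube, any heading, flat on the bench: 200 mm long, 36 mm square outside, walls 4 mm, bore 28 mm, 0.13 kg. A red cap closes one end. Origin: centre of its underside; x axis along the tube towards the open mouth (mouth at x = +100 mm, red cap at -100 mm), z up. Grip it across its sides.
- tube_mouth (a point): Centre of the tube's open mouth, 100 mm from the middle, 18 mm above its underside; axes as tube. The bore is slick: the drill stays put in a level tube, starts to slide at a slope of 13 to 21 degrees and runs freely at 30; nothing stops it at the mouth except what lies in front (the bench top, say).
- tube_middle (a point): Centre of the tube, half-way along and 18 mm above its underside; axes as tube.
- drill: Steel twist drill, 16 mm thick, 150 mm long, 0.2 kg, lying loose in the tube, its shank end 20 to 45 mm back from the mouth, too deep for fingers. Origin: on its axis at mid-length; x axis along it towards the plain shank, which faces the mouth. Its axis is 12 mm above the bench in the level tube.
- drill_shank_end (a point): Middle of the end face of the plain round shank (16 mm thick, 64 mm long), 75 mm from the drill's origin.
- drill_tip (a point): The cutting tip of the drill, 75 mm from its origin, at the end opposite the shank.
- v_rest: Fixed V-rest: blue foot 80 x 62 x 10 mm with two upright steel V notches, open upward, 60 mm apart along its x axis (at x = -30 and +30 mm, each 10 mm thick, about 54 mm wide, 57 mm high). Origin: centre of the foot's underside. A seated drill points along x, either way round, its axis 45 mm above the bench, its ends overhanging the foot by about 35 mm.
- v_rest_seat (a point): Half-way between the two notches, 45 mm up, on the line where the axis of a seated drill lies; axes as v_rest.
- lamp_block: Bystander: metal-clad test block with indicator bulbs on top, 77 x 96 x 107 mm tall; loose, to be left where it is. Origin: centre of its underside.
- white_mug: Bystander: white beaker, 77 mm across, 106 mm tall; loose, to be left where it is. Origin: centre of its underside.
- white_tub: Bystander: white lidded tub, 63 mm across, 55 mm tall; loose, to be left where it is. Origin: centre of its underside.
- box_blue: Bystander: small blue open parts box, 53 x 70 x 43 mm tall; loose, to be left where it is. Origin: centre of its underside.
- y_fitting: Bystander: cast metal pipe fitting, 106 x 145 x 39 mm tall; loose, to be left where it is. Origin: centre of its underside.
- box_white: Bystander: white open card box of parts, 72 x 143 x 62 mm tall; loose, to be left where it is. Origin: centre of its underside. Besides these things, fixed equipment stands only at the back (beyond x = 0.8 m) and along the sides (y beyond -0.40 and +0.42 m).
Not all that is in view belongs to the job. Several things look just like the v_rest: the one meant starts farthest to the robot's left.

How it is judged:
By the outcome, as a careful person would: the job done as asked, in the order asked, and still so for the second after the job is handed in, with the robot touching nothing.
It also fails if it takes over 64 s, if anything falls off the work surface, if the arm or the gripper's body presses on something with over 40 N, if the wrist force passes 120 N, or if a joint passes its speed limit or range.

### The arm

A 6-joint arm with a two-finger parallel gripper is mounted at the origin on a cart in front of the work surface, level with it; the furniture and walls round the work are solid. World frame = base frame: x ahead of the robot, y to its left, z up, the work surface at z = 0. Lengths are in m, angles in degrees, forces in N, time in s.
With the tool pointing down it reaches from about 0.4 to 0.825 m from the base axis. Payload 7 kg.
Tool frame: the origin (TCP) lies midway between the tips of the shut fingers; the grasp point (between the pads) lies 19 mm behind it (ctrl.hold_point_z is the distance from the TCP to the grasp point, in m); z points along the fingers, y is the line along which they close (so a half turn about z gives the same grasp; the last joint's range is limited). The gripper opens to 88 mm and grips with 3 to 60 N. Pads are 19 mm wide; open, the fingers measure 130 mm over their backs; the gripper's body (78 mm by 193 mm) begins 47 mm behind the grasp point.
Start: joints at [-49.441, 20.546, 0.682, 0, -70.136, -16.507], TCP at [0.275, -0.616, 0.227] pointing down, gripper open.
Joint ranges: [-176.03, 176.03], [-82.01, 121.73], [-58.28, 71.71], [-173.87, 95.51], [-174.79, -0.11], [-173.66, 173.66]. Speed limits (degrees/s): [136.94, 136.94, 172.46, 180, 180, 180].

### API

Orientations are given as [roll, pitch, yaw] about the fixed x, y, z axes, in that order (R = Rz(yaw) Ry(pitch) Rx(roll)).
In Python, from plant import ctrl gives the robot as it stands.
- The arm moves only by the tool apply_moves, never from a script. Its argument "deltas" is a list of rows, each an object with "fingers": the finger opening in mm, from 0 to 87.6; "delta_pos": the shift along the tool's x, y, z in mm, a list of three; "angular": the turn, a rotation vector about the tool's x, y, z in degrees, a list of three. A call has 1 to 10 rows; each row is the pose to reach, as a shift and turn from the pose commanded when the call began, along the tool's axes at that moment; what a row does not reach only later rows make up. A row lasts 1/10 s, in which the tool goes at most 50 mm and 8.59 degrees, less where a joint would pass 70% of its speed; a pose out of reach is approached as far as the arm can. A call with a gripper value outside its range is refused whole. The fingers move at their own pace and stop on an object; the grip force is fixed at half the most. Time passes only in rows, so rows that repeat a pose let the fingers close. It gives the time, the measured TCP pose, the force, the opening and the grip force at its end, in the units of the state.
- ctrl.get_obs(): the state, without advancing time (a new reading comes with each control period).
- ctrl.snapshot(name): name is "scene" or "top" or "wrist"; returns the picture (384x512x3 uint8, red, green, blue); there is no depth.
- ctrl.camera_params(name): a dict with "fx", "fy", "cx", "cy" (pixels), "cam_to_world" (4x4, takes a point from camera to world coordinates); the wrist camera has in their place "mount" (4x4, takes a point from camera to tool coordinates, whose origin is the TCP and whose axes are the flange's). Camera axes: x right, y up, looking along -z (the intrinsics and any distortion apply to the point x, -y, -z); pixel columns grow to the right and rows downward; lengths in m; the calibration is good to about 2 mm. A picture is of the moment at which its call begins: read the wrist's pose just before it. camera_params takes no time and is no camera call.
- ctrl.close_job(): hands the job in; it is judged then, once.
The state is a dict: "clock": time; "joint_pos": joint angles; "qvel": joint speeds; "tau": joint torques, N m; "tool_pos": TCP position; "orientation": TCP orientation; "force": force on the tool from outside, world axes, zero at the start; "moment": the same for the moment, N m; "opening": finger opening in m; "gripper_force": force on a finger pad.
Only numpy, scipy, OpenCV 4.12 (cv2) and the standard library are available. Lean on these libraries where they do the work, as an engineer would, in place of code of your own. Each camera call takes 0.05 s, during which the arm holds its last target. There are 200 camera calls.

## Working session

There is one attempt and no reset: what is moved stays moved. The work goes in short steps, Python scripts to look and compute and a tool call to move; the robot and the scene stay as the last step left them, time stands still between calls to the robot, and variables do not carry over. Pictures are saved under pics/ and viewed, at most 13 in all, crops included, and the job is handed in when it is done.

Besides the shell and the picture viewer there is one more tool, called after "Request:" as name(argument=value, ...) on one line, values as JSON. apply_moves: Moves the arm, as the interface text tells. Its arguments: {"type":"object","properties":{"deltas":{"type":"array"}},"required":["deltas"]}

```bash
mkdir -p pics; ls
cat > h.py <<'E'
import numpy as np, cv2
from plant import ctrl
from scipy.spatial.transform import Rotation as R
def save(n,f):
    im=ctrl.snapshot(n); cv2.imwrite('pics/'+f,im[:,:,::-1]); return im
def ray(n,u,v,T=None):
    p=ctrl.camera_params(n)
    d=np.array([(u-p['cx'])/p['fx'],-(v-p['cy'])/p['fy'],-1.])
    M=np.array(p['cam_to_world']) if T is None else T@np.array(p['mount'])
    return M[:3,3],M[:3,:3]@d
def onz(n,u,v,z,T=None):
    o,d=ray(n,u,v,T); return o+d*(z-o[2])/d[2]
def proj(n,P,T=None):
    p=ctrl.camera_params(n)
    M=np.array(p['cam_to_world']) if T is None else T@np.array(p['mount'])
    q=M[:3,:3].T@(np.array(P)-M[:3,3]); return p['cx']+p['fx']*q[0]/-q[2], p['cy']+p['fy']*q[1]/q[2]
def toolT():
    o=ctrl.get_obs(); T=np.eye(4); T[:3,3]=o['tool_pos']; T[:3,:3]=R.from_euler('xyz',o['orientation'],degrees=True).as_matrix(); return T
E
python3 - <<'E'
from h import *
a=save('scene','s0.png');b=save('top','t0.png')
for n in('scene','top','wrist'): print(n,ctrl.camera_params(n))
print(ctrl.get_obs())
cv2.imwrite('pics/t0b.png',cv2.resize(b[:,:,::-1],(800,600),interpolation=cv2.INTER_CUBIC))
E
```

```text
pics
scene {'fx': 417.1898089174305, 'fy': 417.1898089174305, 'cx': 254.02167684418913, 'cy': 196.44126629788204, 'cam_to_world': array([[ 8.97033401e-01,  2.25689916e-01, -3.79993603e-01,
        -7.78804823e-02],
       [-4.41962622e-01,  4.58740513e-01, -7.70860676e-01,
        -1.27511714e+00],
       [ 3.42978995e-04,  8.59430744e-01,  5.11252070e-01,
         9.30900665e-01],
       [ 0.00000000e+00,  0.00000000e+00,  0.00000000e+00,
         1.00000000e+00]])}
top {'fx': 450.0888806618929, 'fy': 450.0888806618929, 'cx': 253.4909338588765, 'cy': 187.13581347683333, 'cam_to_world': array([[ 9.56782863e-04,  9.94298478e-01, -1.06628423e-01,
         4.31970279e-01],
       [-9.99978584e-01,  1.64165354e-03,  6.33537689e-03,
         6.24051491e-02],
       [ 6.47430253e-03,  1.06620078e-01,  9.94278755e-01,
         1.56900209e+00],
       [ 0.00000000e+00,  0.00000000e+00,  0.00000000e+00,
         1.00000000e+00]])}
wrist {'fx': 287.1109763117217, 'fy': 287.1109763117217, 'cx': 253.33821176323403, 'cy': 192.92518274109005, 'mount': array([[-1.42041634e-03,  9.53912929e-01,  3.0
[... 272 characters left out ...]
     1.00000000e+00]])}
{'clock': 0.1, 'joint_pos': array([-4.94409913e+01,  2.05871930e+01,  6.42957135e-01, -1.96295441e-02,
       -7.01355804e+01, -1.65071590e+01]), 'qvel': array([ 0.14646499, -0.20465912,  0.14854384,  0.0703131 , -0.1246118 ,
       -0.04805223]), 'tau': array([-1.34716884e-03, -5.84165025e+01,  2.93749791e+01,  7.01562658e+00,
        1.02067858e-02, -7.19893751e-05]), 'tool_pos': array([ 0.27493697, -0.61602412,  0.22574186]), 'orientation': array([ 1.79918229e+02, -4.98715761e-03, -1.55954830e+02]), 'force': array([-0.18465864,  0.12221642,  0.21750573]), 'moment': array([ 0.02935239, -0.00360742,  0.02742157]), 'gripper_force': 0.0, 'opening': 0.08742430973731402}
```

View pics/t0b.png

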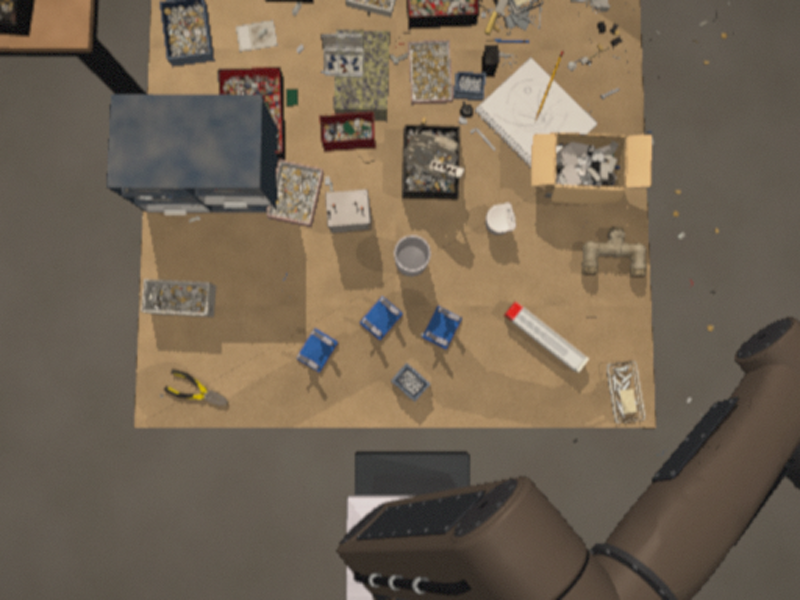

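View pics/s0.png

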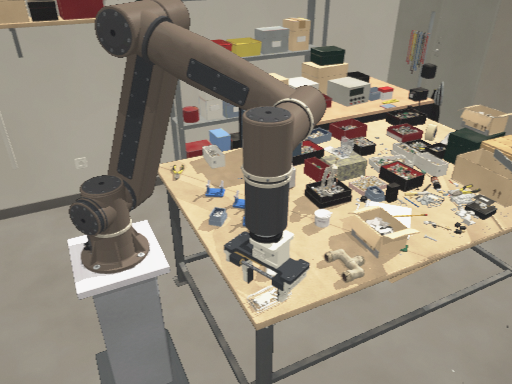

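The top view (800x600 scale) shows the tube with its red cap at (514,312) and mouth at (580,363). There are three blue V-rests at (318,350), (381,318) and (442,327); the leftmost, at (318,350), is the target. In the scene view the robot hides the tube.

Run:
```python
from h import *
b=cv2.imread('pics/t0.png'); hsv=cv2.cvtColor(b,cv2.COLOR_BGR2HSV)
def blobs(m,z,box,name,minA=15):
    u0,v0,u1,v1=[int(x*.64) for x in box]
    k=np.zeros_like(m);k[v0:v1,u0:u1]=m[v0:v1,u0:u1]
    for c in cv2.findContours(k,cv2.RETR_EXTERNAL,cv2.CHAIN_APPROX_NONE)[0]:
        if cv2.contourArea(c)<minA: continue
        W=np.array([onz('top',*p[0],z)[:2] for p in c],np.float32)
        r=cv2.minAreaRect(W*1000); print(name,cv2.minAreaRect(c.astype(np.float32)),np.round(r[0]),np.round(r[1]),r[2]); print(cv2.boxPoints(r).round())
red=cv2.inRange(hsv,(0,150,100),(8,255,255))|cv2.inRange(hsv,(172,150,100),(180,255,255))
blobs(red,.036,(495,295,600,380),'cap')
wh=cv2.inRange(hsv,(0,0,140),(180,60,255))|red
blobs(wh,.036,(495,295,600,380),'tube',100)
bl=cv2.inRange(hsv,(100,130,60),(125,255,255))
blobs(bl,.01,(280,290,480,400),'vrest')
```

```text
cap ((328.0000305175781, 198.5), (6.199999809265137, 10.800000190734863), 36.869895935058594) [ 558. -202.] [21. 37.] 52.57069778442383
[[ 536. -199.]
 [ 566. -222.]
 [ 579. -205.]
 [ 549. -183.]]
tube ((349.5111083984375, 215.2192840576172), (60.72513198852539, 11.608002662658691), 38.290164947509766) [ 501. -274.] [205.  40.] 51.288909912109375
[[ 421. -342.]
 [ 453. -367.]
 [ 581. -207.]
 [ 549. -182.]]
vrest ((201.80337524414062, 224.8146209716797), (16.429967880249023, 16.6419677734375), 32.00538635253906) [468. 231.] [57. 57.] 58.39471435546875
[[429. 221.]
 [477. 192.]
 [507. 240.]
 [459. 270.]]
vrest ((283.0000305175781, 208.50001525878906), (15.652474403381348, 13.416407585144043), 26.56505012512207) [525. -50.] [54. 47.] 63.08173370361328
[[492. -63.]
 [533. -85.]
 [558. -36.]
 [516. -15.]]
vrest ((244.3137969970703, 202.26551818847656), (16.207279205322266, 17.029388427734375), 40.23635482788086) [546.  84.] [56. 59.] 49.87704849243164
[[506.  82.]
 [551.  44.]
 [587.  87.]
 [542. 125.]]
```

```bash
cat >> h.py <<'E'
def go(pos,rpy):
    T=toolT(); Rt=R.from_euler('xyz',rpy,degrees=True).as_matrix()
    d=T[:3,:3].T@(np.array(pos)-T[:3,3])*1000; w=R.from_matrix(T[:3,:3].T@Rt).as_rotvec(degrees=True)
    print('delta',d.round(1).tolist(),'ang',w.round(2).tolist())
E
python3 -c "
from h import *
go([.485,-.294,.16],[180,0,-128.7])"
```

```text
delta [-323.1, 208.4, 66.0] ang [0.08, 0.01, -27.25]
```

Request:
apply_moves(deltas=[{"fingers": 87, "delta_pos": [-323, 208, 66], "angular": [0, 0, -27.25]}, {"fingers": 87, "delta_pos": [-323, 208, 66], "angular": [0, 0, -27.25]}, {"fingers": 87, "delta_pos": [-323, 208, 66], "angular": [0, 0, -27.25]}, {"fingers": 87, "delta_pos": [-323, 208, 66], "angular": [0, 0, -27.25]}, {"fingers": 87, "delta_pos": [-323, 208, 66], "angular": [0, 0, -27.25]}, {"fingers": 87, "delta_pos": [-323, 208, 66], "angular": [0, 0, -27.25]}, {"fingers": 87, "delta_pos": [-323, 208, 66], "angular": [0, 0, -27.25]}, {"fingers": 87, "delta_pos": [-323, 208, 66], "angular": [0, 0, -27.25]}, {"fingers": 87, "delta_pos": [-323, 208, 66], "angular": [0, 0, -27.25]}, {"fingers": 87, "delta_pos": [-323, 208, 66], "angular": [0, 0, -27.25]}])

```text
clock: 1.1
tool_pos: [0.4855, -0.2938, 0.1602]
orientation: [179.9, -0.0, -128.6]
force: [-1.1, 0.4, -0.1]
opening: 0.0872
gripper_force: 0.0
```

Run:
```python
from h import *
T=toolT();print(T.round(4)); im=save('wrist','w1.png')
print(proj('wrist',[.437,-.354,.036],T),proj('wrist',[.501,-.274,.036],T))
```

```text
[[-6.234e-01 -7.819e-01 -1.000e-03  4.855e-01]
 [-7.819e-01  6.234e-01  2.000e-04 -2.938e-01]
 [ 4.000e-04  9.000e-04 -1.000e+00  1.602e-01]
 [ 0.000e+00  0.000e+00  0.000e+00  1.000e+00]]
(np.float64(252.85550521963552), np.float64(108.29901406599379)) (np.float64(252.8861852465511), np.float64(210.31129132211984))
```

View pics/w1.png

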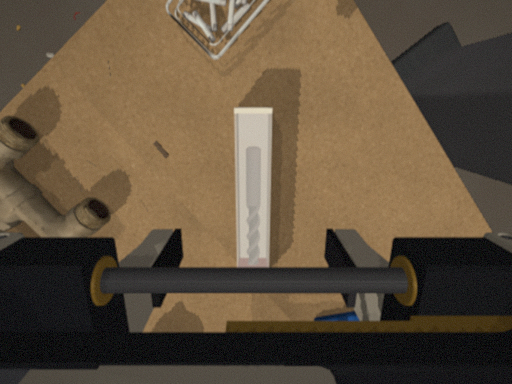

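The wrist view shows the tube centred at column 253 and well aligned, with its mouth at row 108. The drill can be seen inside, shank end at row 147 and tip at row 263. I can grip here.

Request:
apply_moves(deltas=[{"fingers": 87, "delta_pos": [0, 0, 50], "angular": [0, 0, 0]}, {"fingers": 87, "delta_pos": [0, 0, 100], "angular": [0, 0, 0]}, {"fingers": 87, "delta_pos": [0, 0, 140], "angular": [0, 0, 0]}, {"fingers": 87, "delta_pos": [0, 0, 155], "angular": [0, 0, 0]}, {"fingers": 60, "delta_pos": [0, 0, 156], "angular": [0, 0, 0]}, {"fingers": 28, "delta_pos": [0, 0, 156], "angular": [0, 0, 0]}, {"fingers": 28, "delta_pos": [0, 0, 156], "angular": [0, 0, 0]}, {"fingers": 28, "delta_pos": [0, 0, 156], "angular": [0, 0, 0]}, {"fingers": 28, "delta_pos": [0, 0, 156], "angular": [0, 0, 0]}, {"fingers": 28, "delta_pos": [0, 0, 156], "angular": [0, 0, 0]}])

```text
clock: 2.15
tool_pos: [0.4856, -0.2948, 0.0053]
orientation: [-179.9, 0.0, -128.7]
force: [0.6, -0.2, 0.6]
opening: 0.045
gripper_force: 0.0
```

Request:
apply_moves(deltas=[{"fingers": 28, "delta_pos": [0, 0, 0], "angular": [0, 0, 0]}, {"fingers": 28, "delta_pos": [0, 0, 0], "angular": [0, 0, 0]}, {"fingers": 28, "delta_pos": [0, 0, 0], "angular": [0, 0, 0]}, {"fingers": 28, "delta_pos": [0, 0, 0], "angular": [0, 0, 0]}])

```text
clock: 2.55
tool_pos: [0.4854, -0.2947, 0.0049]
orientation: [-180.0, 0.0, -128.7]
force: [-1.7, 1.3, 5.3]
opening: 0.0358
gripper_force: 30.0
```

Request:
apply_moves(deltas=[{"fingers": 28, "delta_pos": [0, 0, -7], "angular": [0, 0, 0]}, {"fingers": 28, "delta_pos": [0, 0, -12], "angular": [0, -5, 0]}, {"fingers": 28, "delta_pos": [0, 0, -19], "angular": [0, -10, 0]}, {"fingers": 28, "delta_pos": [0, 0, -29], "angular": [0, -15, 0]}, {"fingers": 28, "delta_pos": [0, 0, -39], "angular": [0, -20, 0]}, {"fingers": 28, "delta_pos": [0, 0, -49], "angular": [0, -25, 0]}, {"fingers": 28, "delta_pos": [0, 0, -58], "angular": [0, -30, 0]}, {"fingers": 28, "delta_pos": [0, 0, -63], "angular": [0, -32, 0]}, {"fingers": 28, "delta_pos": [0, 0, -63], "angular": [0, -32, 0]}])

```text
clock: 3.45
tool_pos: [0.4844, -0.2962, 0.0673]
orientation: [180.0, 32.0, -128.9]
force: [-0.2, -0.4, -4.0]
opening: 0.0355
gripper_force: 30.0
```

Run:
```python
from h import *
T=toolT(); im=save('wrist','w2.png')
for P in([75,0,-31],[75,0,5],[123,0,-7]): print(P,proj('wrist',(T@np.array([*np.array(P)/1e3,1]))[:3],T))
```

```text
[75, 0, -31] (np.float64(251.8840818412425), np.float64(121.65541424074128))
[75, 0, 5] (np.float64(252.23950012951192), np.float64(117.49296254806436))
[123, 0, -7] (np.float64(251.87157087116006), np.float64(10.733483480382404))
```

View pics/w2.png

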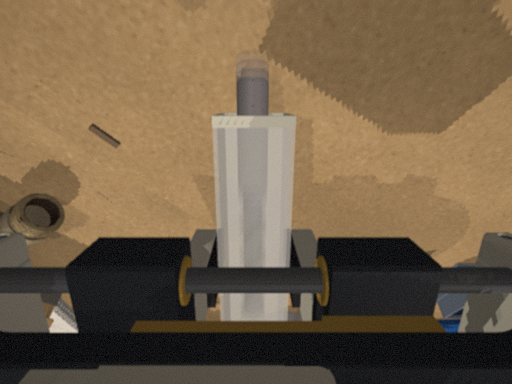

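The shank sticks out of the mouth, its end at about (252,57) and the mouth at row 117, so roughly 27 mm is exposed. It is blurred, so still sliding. I'll wait a few rows.

Request:
apply_moves(deltas=[{"fingers": 28, "delta_pos": [0, 0, 0], "angular": [0, 0, 0]}, {"fingers": 28, "delta_pos": [0, 0, 0], "angular": [0, 0, 0]}])

```text
clock: 3.7
tool_pos: [0.4854, -0.294, 0.0674]
orientation: [180.0, 32.0, -128.6]
force: [-0.0, 0.7, -3.7]
opening: 0.0359
gripper_force: 30.0
```

Run:
```python
from h import *
T=toolT(); im=save('wrist','w3.png')
for L in(30,40,50): print(L,proj('wrist',(T@np.array([.075+L/1e3,0,-.007,1]))[:3],T))
print(im[0:130:4,252].tolist())
```

```text
30 (np.float64(251.97062391276884), np.float64(53.86020277944249))
40 (np.float64(251.912023749222), np.float64(30.326640412058026))
50 (np.float64(251.85073980108325), np.float64(5.715282211881657))
[[123, 112, 110], [130, 120, 117], [130, 120, 117], [129, 118, 117], [131, 119, 118], [127, 119, 115], [124, 116, 113], [129, 121, 118], [125, 119, 116], [126, 118, 117], [131, 122, 121], [131, 120, 118], [119, 110, 113], [113, 103, 105], [111, 101, 102], [107, 96, 97], [117, 105, 104], [108, 99, 97], [112, 105, 100], [115, 104, 107], [106, 96, 97], [114, 103, 103], [115, 107, 106], [54, 52, 52], [56, 55, 58], [58, 58, 57], [88, 81, 80], [107, 99, 97], [122, 114, 111], [182, 173, 155], [178, 168, 150], [175, 165, 143], [154, 149, 141]]
```

View pics/w3.png

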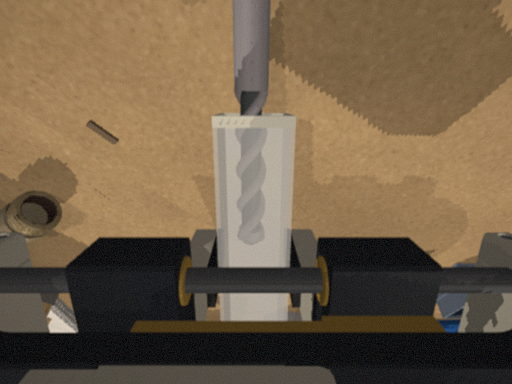

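The drill overshot as its end slid along the bench. The whole shank plus about 10 mm of flute is out, with the shank start at row 92 and the mouth at row 115, but the tip is still inside at row 240. I'll level and lower the tube now.

Request:
apply_moves(deltas=[{"fingers": 28, "delta_pos": [8, 0, 12.7], "angular": [0, 8, 0]}, {"fingers": 28, "delta_pos": [16.4, 0, 26.3], "angular": [0, 16, 0]}, {"fingers": 28, "delta_pos": [25, 0, 40], "angular": [0, 24, 0]}, {"fingers": 28, "delta_pos": [30.5, 0, 48.6], "angular": [0, 29.5, 0]}, {"fingers": 28, "delta_pos": [32.6, 0, 52.2], "angular": [0, 32, 0]}, {"fingers": 28, "delta_pos": [32.6, 0, 52.2], "angular": [0, 32, 0]}])

```text
clock: 4.35
tool_pos: [0.4857, -0.2924, 0.0053]
orientation: [179.9, -0.1, -128.4]
force: [-0.8, -0.0, -4.0]
opening: 0.0361
gripper_force: 30.0
```

Run:
```python
from h import *
T=toolT(); im=save('wrist','w4.png');print(ctrl.get_obs()['tool_pos'])
for L in(0,10,30,40,50,60,70): print(L,proj('wrist',(T@np.array([.075+L/1e3,0,-.007,1]))[:3],T))
T1=np.eye(4);T1[:3]=[[-6.234e-01,-7.819e-01,-1e-3,.4855],[-.7819,.6234,.0002,-.2938],[.0004,.0009,-1,.1602]]
for z in(0,.06):print('basket',[onz('wrist',u,v,z,T1).round(3).tolist() for u,v in((215,57),(168,5),(268,3))])
```

```text
[ 0.48551532 -0.29295441  0.00564014]
0 (np.float64(251.8931230494258), np.float64(117.85677952288518))
10 (np.float64(251.83399360073844), np.float64(97.03523130025029))
30 (np.float64(251.70792266726198), np.float64(52.64124354752124))
40 (np.float64(251.64062940077417), np.float64(28.944929370065978))
50 (np.float64(251.5702360702071), np.float64(4.15697413805961))
60 (np.float64(251.49652340439064), np.float64(-21.7998352012724))
70 (np.float64(251.41925095375407), np.float64(-49.01016935672959))
basket [[0.436, -0.416, 0.0], [0.442, -0.479, 0.0], [0.366, -0.42, 0.0]]
basket [[0.436, -0.405, 0.06], [0.44, -0.456, 0.06], [0.378, -0.408, 0.06]]
```

View pics/w4.png

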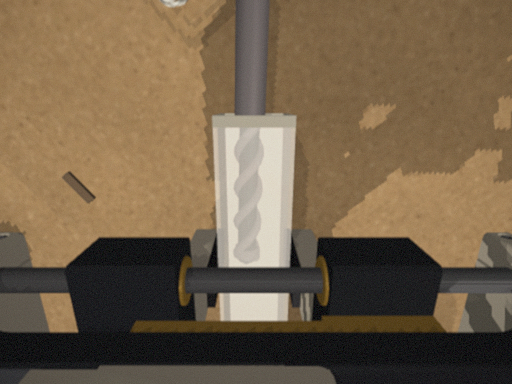

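The tube is level. The shank is visible from the mouth (row 117) out past the top edge of the image, and the tip is inside at row 261, so about 60 mm is exposed. A fixed wire basket stands right in front (corner near x 0.436, y -0.41), so I'll carry the tube, level, to a clearer place first.

Run:
```python
from h import *
go([.56,-.24,.035],[180,0,-165])
```

```text
delta [-87.8, -25.3, -29.4] ang [0.07, -0.0, 36.5]
```

Request:
apply_moves(deltas=[{"fingers": 28, "delta_pos": [0, 0, -6], "angular": [0, 0, 0]}, {"fingers": 28, "delta_pos": [-1, 0, -14], "angular": [0, 0, 0]}, {"fingers": 28, "delta_pos": [-4, -1, -22], "angular": [0, 0, 1]}, {"fingers": 28, "delta_pos": [-9, -2.5, -27], "angular": [0, 0, 3]}, {"fingers": 28, "delta_pos": [-16, -4.5, -29], "angular": [0, 0, 6]}, {"fingers": 28, "delta_pos": [-24, -7, -29], "angular": [0, 0, 9.5]}, {"fingers": 28, "delta_pos": [-33, -9.5, -29], "angular": [0, 0, 13]}, {"fingers": 28, "delta_pos": [-42, -12, -29], "angular": [0, 0, 17]}, {"fingers": 28, "delta_pos": [-50, -14.5, -29], "angular": [0, 0, 20.5]}, {"fingers": 28, "delta_pos": [-57, -16.5, -29], "angular": [0, 0, 23.5]}])

```text
clock: 5.4
tool_pos: [0.5346, -0.261, 0.0362]
orientation: [-180.0, 0.1, -152.5]
force: [-0.4, 0.3, -4.1]
opening: 0.0357
gripper_force: 30.0
```

Run:
```python
from h import *
go([.56,-.24,.0055],[180,0,-165])
```

```text
delta [-32.2, 6.9, 30.8] ang [-0.03, 0.11, 12.55]
```

Request:
apply_moves(deltas=[{"fingers": 28, "delta_pos": [-7, 1.5, 0], "angular": [0, 0, 3]}, {"fingers": 28, "delta_pos": [-15, 3, 0], "angular": [0, 0, 6]}, {"fingers": 28, "delta_pos": [-22, 5, 3], "angular": [0, 0, 9]}, {"fingers": 28, "delta_pos": [-28, 6, 10], "angular": [0, 0, 11]}, {"fingers": 28, "delta_pos": [-31, 7, 18], "angular": [0, 0, 12]}, {"fingers": 28, "delta_pos": [-32, 7, 25], "angular": [0, 0, 12.5]}, {"fingers": 28, "delta_pos": [-32, 7, 29], "angular": [0, 0, 12.5]}, {"fingers": 28, "delta_pos": [-32, 7, 31], "angular": [0, 0, 12.5]}, {"fingers": 28, "delta_pos": [-32, 7, 31], "angular": [0, 0, 12.5]}, {"fingers": 28, "delta_pos": [-32, 7, 31], "angular": [0, 0, 12.5]}])

```text
clock: 6.4
tool_pos: [0.5585, -0.2397, 0.0049]
orientation: [-180.0, -0.0, -164.7]
force: [-2.5, 2.4, 7.1]
opening: 0.0358
gripper_force: 30.0
```

Request:
apply_moves(deltas=[{"fingers": 45, "delta_pos": [0, 0, 0], "angular": [0, 0, 0]}, {"fingers": 65, "delta_pos": [0, 0, 0], "angular": [0, 0, 0]}, {"fingers": 80, "delta_pos": [0, 0, 0], "angular": [0, 0, 0]}, {"fingers": 80, "delta_pos": [0, 0, 0], "angular": [0, 0, 0]}, {"fingers": 80, "delta_pos": [0, 0, -30], "angular": [0, 0, 0]}, {"fingers": 80, "delta_pos": [0, 0, -80], "angular": [0, 0, 0]}, {"fingers": 80, "delta_pos": [40, 0, -120], "angular": [0, 0, 0]}, {"fingers": 80, "delta_pos": [90, 0, -140], "angular": [0, 0, 0]}, {"fingers": 80, "delta_pos": [105, 0, -140], "angular": [0, 0, 0]}, {"fingers": 80, "delta_pos": [105, 0, -140], "angular": [0, 0, 0]}])

```text
clock: 7.4
tool_pos: [0.4553, -0.2678, 0.1457]
orientation: [-180.0, 0.1, -164.8]
force: [2.0, 0.4, 0.5]
opening: 0.0803
gripper_force: 0.0
```

Run:
```python
from h import *
T=toolT(); im=save('wrist','w5.png');print(T.round(4))
d=np.array([-.966,-.259,0]);g=np.array([.56,-.24,0])
for s,z in((75,.036),(135,.012),(135,.02),(100,.02)): print(s,z,proj('wrist',g+d*s/1e3+[0,0,z],T))
```

```text
[[-9.650e-01 -2.624e-01  2.300e-03  4.553e-01]
 [-2.624e-01  9.650e-01 -1.000e-04 -2.678e-01]
 [-2.200e-03 -7.000e-04 -1.000e+00  1.457e-01]
 [ 0.000e+00  0.000e+00  0.000e+00  1.000e+00]]
75 0.036 (np.float64(253.01766492658493), np.float64(223.01344727800267))
135 0.012 (np.float64(253.15248574034666), np.float64(159.5843685541829))
135 0.02 (np.float64(253.14627468681192), np.float64(161.11953373645844))
100 0.02 (np.float64(253.08037167935152), np.float64(194.51499968057635))
```

View pics/w5.png

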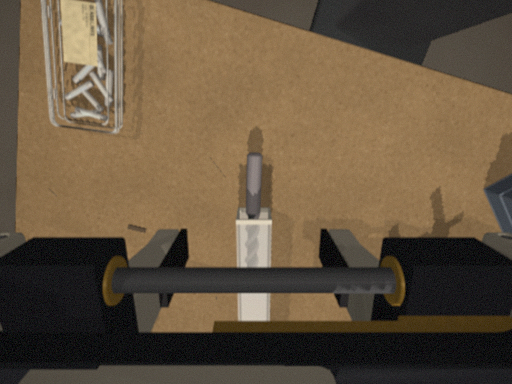

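The tube lies flat. The exposed shank runs from its end at (254,153) to the mouth at about (254,215), nearly straight along column 254. Now I'll compute the grip point.

Run:
```python
from h import *
T=toolT()
e=onz('wrist',254.5,153,.014,T); m=onz('wrist',254.5,209,.004,T); m2=onz('wrist',254,221,.036,T); f=onz('wrist',253,213,.02,T)
print(e,m,m2,np.linalg.norm((e-m)[:2]),np.linalg.norm((e-f)[:2]))
d=np.array([-.9650,-.2624,0])
p=e-d*.045
go([p[0],p[1],.004],[180,0,-164.8])
```

```text
[ 0.42367947 -0.27544599  0.014     ] [ 0.48549717 -0.25858435  0.004     ] [ 0.48634712 -0.2589906   0.036     ] 0.06407606970735427 0.0625260979376358
delta [-10.8, 1.3, 141.2] ang [-0.05, 0.11, 0.04]
```

Request:
apply_moves(deltas=[{"fingers": 45, "delta_pos": [-11, 1, 50], "angular": [0, 0, 0]}, {"fingers": 45, "delta_pos": [-11, 1, 95], "angular": [0, 0, 0]}, {"fingers": 45, "delta_pos": [-11, 1, 130], "angular": [0, 0, 0]}, {"fingers": 45, "delta_pos": [-11, 1, 140], "angular": [0, 0, 0]}, {"fingers": 30, "delta_pos": [-11, 1, 141], "angular": [0, 0, 0]}, {"fingers": 8, "delta_pos": [-11, 1, 141], "angular": [0, 0, 0]}, {"fingers": 8, "delta_pos": [-11, 1, 141], "angular": [0, 0, 0]}, {"fingers": 8, "delta_pos": [-11, 1, 141], "angular": [0, 0, 0]}, {"fingers": 8, "delta_pos": [-11, 1, 141], "angular": [0, 0, 0]}, {"fingers": 8, "delta_pos": [-11, 1, 141], "angular": [0, 0, 0]}])

```text
clock: 8.45
tool_pos: [0.4684, -0.2634, 0.0036]
orientation: [-180.0, 0.1, -164.7]
force: [-0.6, 0.2, 2.1]
opening: 0.0153
gripper_force: 29.7
```

Request:
apply_moves(deltas=[{"fingers": 8, "delta_pos": [0, 0, 0], "angular": [0, 0, 0]}, {"fingers": 8, "delta_pos": [0, 0, 0], "angular": [0, 0, 0]}, {"fingers": 8, "delta_pos": [0, 0, 0], "angular": [0, 0, 0]}, {"fingers": 8, "delta_pos": [0, 0, 0], "angular": [0, 0, 0]}])

```text
clock: 8.85
tool_pos: [0.4684, -0.2634, 0.0033]
orientation: [-180.0, 0.0, -164.7]
force: [0.8, 1.2, 4.9]
opening: 0.015
gripper_force: 29.7
```

Request:
apply_moves(deltas=[{"fingers": 8, "delta_pos": [3, 0, 0], "angular": [0, 0, 0]}, {"fingers": 8, "delta_pos": [7, 0, 0], "angular": [0, 0, 0]}, {"fingers": 8, "delta_pos": [11, 0, 0], "angular": [0, 0, 0]}, {"fingers": 8, "delta_pos": [11, 0, 0], "angular": [0, 0, 0]}, {"fingers": 25, "delta_pos": [11, 0, 0], "angular": [0, 0, 0]}, {"fingers": 30, "delta_pos": [11, 0, 0], "angular": [0, 0, 0]}, {"fingers": 30, "delta_pos": [11, 0, 0], "angular": [0, 0, 0]}, {"fingers": 30, "delta_pos": [5, 0, 0], "angular": [0, 0, 0]}, {"fingers": 30, "delta_pos": [0, 0, 0], "angular": [0, 0, 0]}, {"fingers": 8, "delta_pos": [0, 0, 0], "angular": [0, 0, 0]}])

```text
clock: 9.85
tool_pos: [0.4689, -0.2632, 0.003]
orientation: [-180.0, 0.0, -164.7]
force: [-0.2, 0.4, 0.2]
opening: 0.0259
gripper_force: 0.0
```

Request:
apply_moves(deltas=[{"fingers": 8, "delta_pos": [0, 0, 0], "angular": [0, 0, 0]}, {"fingers": 8, "delta_pos": [0, 0, 0], "angular": [0, 0, 0]}, {"fingers": 8, "delta_pos": [0, 0, 0], "angular": [0, 0, 0]}, {"fingers": 8, "delta_pos": [0, 0, 0], "angular": [0, 0, 0]}, {"fingers": 8, "delta_pos": [0, 0, 0], "angular": [0, 0, 0]}, {"fingers": 8, "delta_pos": [0, 0, 0], "angular": [0, 0, 0]}])

```text
clock: 10.45
tool_pos: [0.4678, -0.2633, 0.003]
orientation: [180.0, -0.0, -164.7]
force: [-0.3, 0.5, -1.2]
opening: 0.0153
gripper_force: 29.9
```

Run:
```python
from h import *
T=toolT(); im=save('wrist','w6.png')
for x in(40,50,55,60): print(x,proj('wrist',(T@np.array([x/1e3,0,-.009,1]))[:3],T))
print(im[80:240:4,253].sum(1).tolist())
b=save('top','t1.png');save('scene','s1.png')
```

```text
40 (np.float64(253.2707838314851), np.float64(185.92441104662694))
50 (np.float64(253.24242831799256), np.float64(167.6507367568493))
55 (np.float64(253.2278238852377), np.float64(158.2389288056323))
60 (np.float64(253.21292347218855), np.float64(148.6363767335003))
[427, 308, 321, 329, 312, 331, 321, 325, 342, 335, 340, 338, 332, 324, 327, 328, 352, 281, 396, 481, 491, 483, 492, 477, 493, 492, 499, 494, 505, 504, 506, 493, 495, 506, 491, 498, 489, 476, 456, 480]
```

View pics/w6.png

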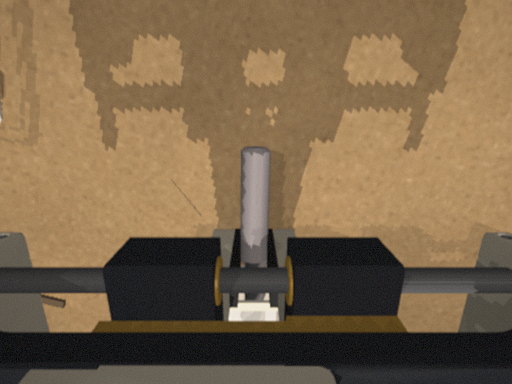

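The shank end is at (255,150), about 57 mm ahead of the grip, so the grip is at drill x of about +17. Next I'll draw it out straight and lift it.

Request:
apply_moves(deltas=[{"fingers": 8, "delta_pos": [2, 0, -3], "angular": [0, 0, 0]}, {"fingers": 8, "delta_pos": [8, 0, -4], "angular": [0, 0, 0]}, {"fingers": 8, "delta_pos": [20, 0, -4], "angular": [0, 0, 0]}, {"fingers": 8, "delta_pos": [35, 0, -4], "angular": [0, 0, 0]}, {"fingers": 8, "delta_pos": [50, 0, -4], "angular": [0, 0, 0]}, {"fingers": 8, "delta_pos": [65, 0, -4], "angular": [0, 0, 0]}, {"fingers": 8, "delta_pos": [80, 0, -4], "angular": [0, 0, 0]}, {"fingers": 8, "delta_pos": [92, 0, -4], "angular": [0, 0, 0]}, {"fingers": 8, "delta_pos": [96, 0, -15], "angular": [0, 0, 0]}, {"fingers": 8, "delta_pos": [96, 0, -40], "angular": [0, 0, 0]}])

```text
clock: 11.6
tool_pos: [0.3732, -0.2885, 0.0425]
orientation: [179.9, -0.2, -164.8]
force: [0.7, -0.2, -1.4]
opening: 0.0153
gripper_force: 29.9
```

Request:
apply_moves(deltas=[{"fingers": 8, "delta_pos": [0, 0, -40], "angular": [0, 0, 0]}, {"fingers": 8, "delta_pos": [0, 0, -90], "angular": [0, 0, 0]}, {"fingers": 8, "delta_pos": [0, 0, -130], "angular": [0, 0, 0]}, {"fingers": 8, "delta_pos": [0, 0, -150], "angular": [0, 0, 0]}, {"fingers": 8, "delta_pos": [0, 0, -150], "angular": [0, 0, 0]}])

```text
clock: 12.1
tool_pos: [0.3772, -0.2895, 0.1974]
orientation: [-179.7, 0.4, -164.7]
force: [0.1, -0.5, -3.0]
opening: 0.015
gripper_force: 29.9
```

Run:
```python
from h import *
print(toolT().round(3))
save('top','t2.png');save('scene','s2.png');s=cv2.imread('pics/s2.png');t=cv2.imread('pics/t2.png')
v=cv2.imread('pics/t0.png')[195:250,185:300]
a=cv2.resize(s[120:330,130:330],(570,600)); 
cv2.imwrite('pics/c2.png',np.hstack([cv2.resize(v,(400,191),interpolation=cv2.INTER_CUBIC),cv2.resize(t[170:265,200:400],(400,191),interpolation=cv2.INTER_CUBIC)]))
cv2.imwrite('pics/c2.png',np.vstack([cv2.imread('pics/c2.png'),cv2.resize(s[130:290,120:434],(800,408),interpolation=cv2.INTER_CUBIC)]))
```

```text
[[-0.964 -0.264  0.007  0.377]
 [-0.265  0.964 -0.003 -0.289]
 [-0.006 -0.005 -1.     0.197]
 [ 0.     0.     0.     1.   ]]
```

View pics/c2.png

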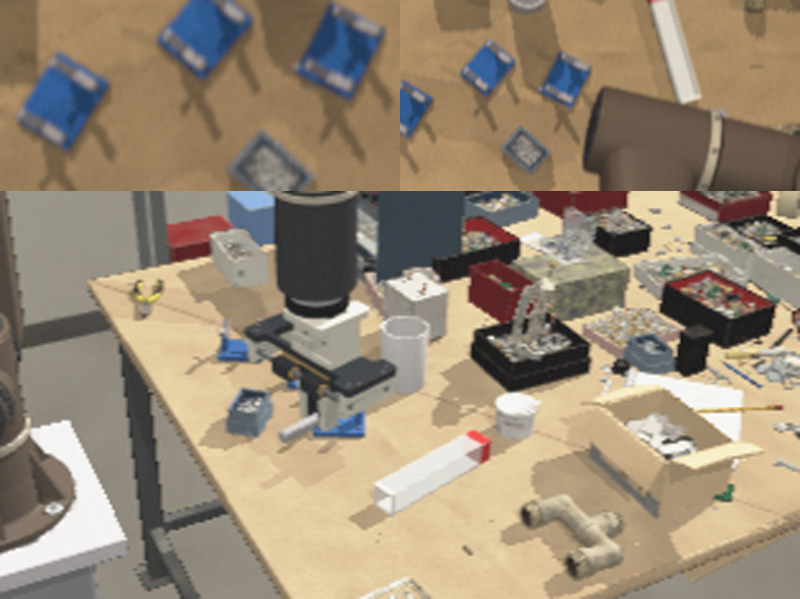

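The drill is out and held about level, and the empty tube lies flat. The target V-rest's notches sit toward its upper-right and lower-left ends in the top view, so its axis heading is about -31°. I'll move beside it for a close look.

Run:
```python
from h import *
go([.458,.156,.20],[180,0,149]); print(ctrl.get_obs()['joint_pos'].round(1))
```

```text
delta [-197.1, 406.9, -6.5] ang [0.02, 0.07, 46.29]
[-13.7   2.7 -26.8  -0.  -60.4 -61. ]
```

Request:
apply_moves(deltas=[{"fingers": 8, "delta_pos": [-5, 10, 0], "angular": [0, 0, 2]}, {"fingers": 8, "delta_pos": [-15, 30, 0], "angular": [0, 0, 5]}, {"fingers": 8, "delta_pos": [-30, 60, 0], "angular": [0, 0, 9]}, {"fingers": 8, "delta_pos": [-47, 97, 0], "angular": [0, 0, 13]}, {"fingers": 8, "delta_pos": [-64, 134, 0], "angular": [0, 0, 17]}, {"fingers": 8, "delta_pos": [-82, 171, -2], "angular": [0, 0, 21]}, {"fingers": 8, "delta_pos": [-100, 208, -4], "angular": [0, 0, 25]}, {"fingers": 8, "delta_pos": [-118, 245, -6], "angular": [0, 0, 29]}, {"fingers": 8, "delta_pos": [-136, 281, -6], "angular": [0, 0, 33]}, {"fingers": 8, "delta_pos": [-152, 314, -6], "angular": [0, 0, 37]}])

```text
clock: 13.2
tool_pos: [0.4382, 0.0559, 0.1976]
orientation: [-179.9, -0.1, 158.2]
force: [0.8, 0.1, -1.8]
opening: 0.0151
gripper_force: 29.9
```

Run:
```python
from h import *
go([.458,.156,.20],[180,0,149])
```

```text
delta [18.9, 100.3, -2.5] ang [-0.11, -0.09, 9.17]
```

Request:
apply_moves(deltas=[{"fingers": 8, "delta_pos": [5, 28, -2], "angular": [0, 0, 3]}, {"fingers": 8, "delta_pos": [10, 56, -2], "angular": [0, 0, 6]}, {"fingers": 8, "delta_pos": [15, 80, -2], "angular": [0, 0, 8]}, {"fingers": 8, "delta_pos": [18, 94, -2], "angular": [0, 0, 9]}, {"fingers": 8, "delta_pos": [19, 100, -2], "angular": [0, 0, 9]}, {"fingers": 8, "delta_pos": [19, 100, -2], "angular": [0, 0, 9]}, {"fingers": 8, "delta_pos": [19, 100, -2], "angular": [0, 0, 9]}])

```text
clock: 13.9
tool_pos: [0.4578, 0.1535, 0.2003]
orientation: [-179.9, -0.0, 149.3]
force: [-0.3, 0.4, -2.8]
opening: 0.0152
gripper_force: 29.9
```

Run:
```python
from h import *
T=toolT(); im=save('wrist','w7.png');print(T.round(4).tolist())
for P in([.468,.231,.01],[.494,.215,.057],[.442,.246,.057]): print(proj('wrist',P,T))
cv2.imwrite('pics/w7b.png',cv2.resize(im[:,:,::-1],(800,600),interpolation=cv2.INTER_CUBIC))
```

```text
[[-0.86, 0.5103, -0.0014, 0.4578], [0.5103, 0.86, -0.001, 0.1535], [0.0007, -0.0016, -1.0, 0.2003], [0.0, 0.0, 0.0, 1.0]]
(np.float64(313.6416304088479), np.float64(147.48374404806503))
(np.float64(320.113832573143), np.float64(182.11975102595724))
(np.float64(324.2779039074352), np.float64(124.83036532474648))
```

View pics/w7b.png

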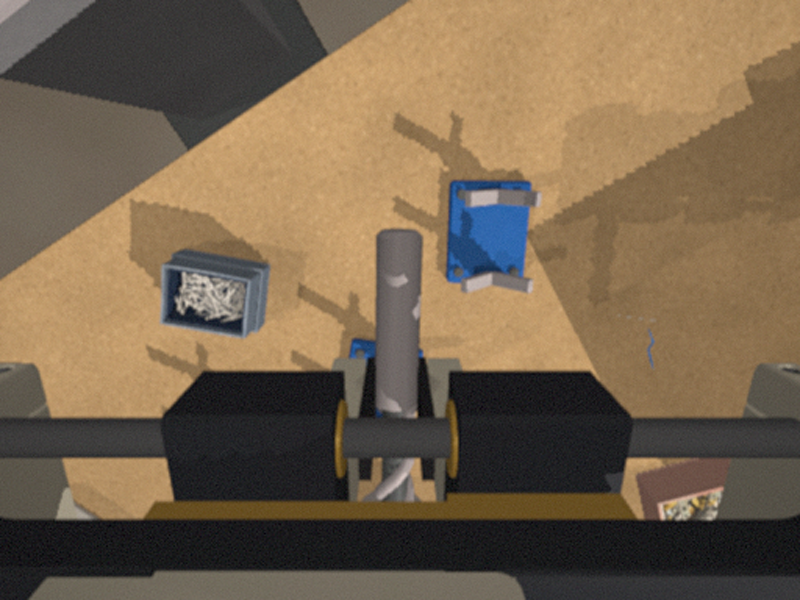

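The V-rest is at (490,230) in the 800-px view, its foot corners near (453,182), (530,182), (447,282) and (524,280). It is almost aligned with the held drill, whose shank end is at (399,235).

Run:
```python
from h import *
T=toolT(); b=cv2.imread('pics/w7.png');h=cv2.cvtColor(b,cv2.COLOR_BGR2HSV)
m=cv2.inRange(h,(100,130,60),(125,255,255));m[:105]=0;m[190:]=0;m[:,:275]=0;m[:,355:]=0
pts=cv2.findNonZero(m)[:,0]
for z in(.008,):
    W=np.array([onz('wrist',u,v,z,T)[:2]*1000 for u,v in pts],np.float32); r=cv2.minAreaRect(W);print(np.round(r[0],1),np.round(r[1],1),r[2])
f=[onz('wrist',u*.64,v*.64,.010,T)[:2]*1000 for u,v in((453,182),(530,182),(447,282),(524,281))]
print(np.round(f,1),np.mean(f,0)); print([np.degrees(np.arctan2(*(f[i]-f[j])[::-1])) for i,j in((0,2),(1,3))], np.linalg.norm(f[0]-f[2]),np.linalg.norm(f[0]-f[1]))
# notch arm tips at z=.057
n=[onz('wrist',u*.64,v*.64,.057,T)[:2]*1000 for u,v in((463,200),(539,200),(465,286),(531,286))]
print(np.round(n,1),'mids',(n[0]+n[1])/2,(n[2]+n[3])/2)
# drill: end and bottom in tool coordinates
M=np.array(ctrl.camera_params('wrist')['mount']);p=ctrl.camera_params('wrist')
for u,v in((399,235),(397,400),(377,235),(421,235),(377,350),(417,350)):
    d=M[:3,:3]@[(u*.64-p['cx'])/p['fx'],-(v*.64-p['cy'])/p['fy'],-1]; print((M[:3,3]+d*(-.009-M[2,3])/d[2]).round(4))
```

```text
[468.5 228.4] [60.2 76.6] 59.209442138671875
[[421.8 223.7]
 [451.3 273.3]
 [487.4 182.5]
 [518.2 235.8]] [469.66336848 228.8362063 ]
[np.float64(147.83777315359796), np.float64(150.7418381206674)] 77.5136360472801 57.70517590234352
[[430.4 220. ]
 [455.9 262.8]
 [482.7 193.5]
 [506.2 232.9]] mids [443.19305606 241.38844005] [494.45017508 213.18818868]
[ 0.0588  0.0003 -0.009 ]
[-0.0026 -0.0004 -0.009 ]
[ 0.0588 -0.007  -0.009 ]
[ 0.0588  0.0075 -0.009 ]
[ 0.0176 -0.0076 -0.009 ]
[ 0.0176  0.0067 -0.009 ]
```

Run:
```python
from h import *
go([.4595,.2335,.10],[180,0,149.8])
```

```text
delta [39.5, 69.8, 100.5] ang [-0.06, -0.03, -0.51]
```

Request:
apply_moves(deltas=[{"fingers": 8, "delta_pos": [10, 15, 15], "angular": [0, 0, -0.5]}, {"fingers": 8, "delta_pos": [20, 35, 35], "angular": [0, 0, -0.5]}, {"fingers": 8, "delta_pos": [30, 55, 55], "angular": [0, 0, -0.5]}, {"fingers": 8, "delta_pos": [37, 66, 75], "angular": [0, 0, -0.5]}, {"fingers": 8, "delta_pos": [39.5, 70, 90], "angular": [0, 0, -0.5]}, {"fingers": 8, "delta_pos": [39.5, 70, 100], "angular": [0, 0, -0.5]}, {"fingers": 8, "delta_pos": [39.5, 70, 100], "angular": [0, 0, -0.5]}, {"fingers": 8, "delta_pos": [39.5, 70, 100], "angular": [0, 0, -0.5]}])

```text
clock: 14.75
tool_pos: [0.4604, 0.2341, 0.1015]
orientation: [180.0, 0.0, 149.8]
force: [0.8, 0.3, -1.1]
opening: 0.015
gripper_force: 29.9
```

Run:
```python
from h import *
T=toolT(); im=save('wrist','w8.png');go([.4595,.2335,.042],[180,0,149.8])
cv2.imwrite('pics/w8b.png',cv2.resize(im[100:300,130:380,::-1],(750,600),interpolation=cv2.INTER_CUBIC))
```

```text
delta [0.6, -1.3, 59.9] ang [0.06, 0.03, -0.02]
```

View pics/w8b.png

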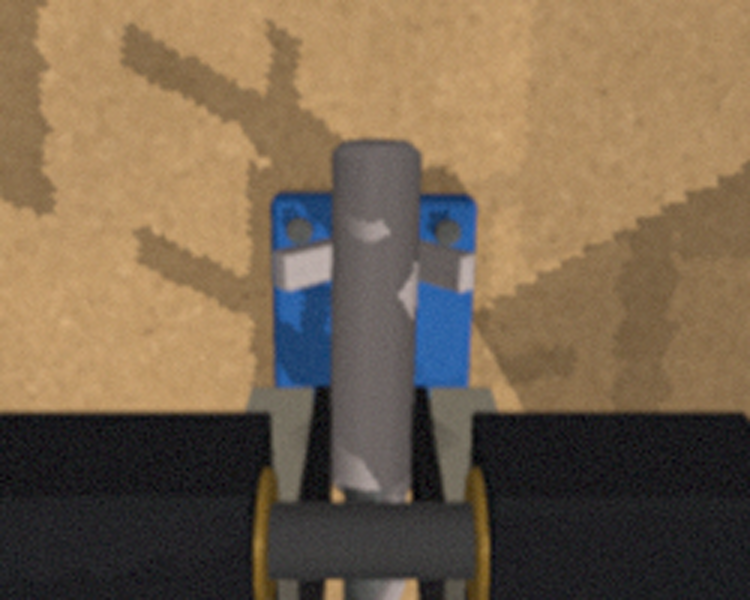

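The drill (centre column 375) sits centred over the foot (273–476) and the near notch. I'll lower it.

Request:
apply_moves(deltas=[{"fingers": 8, "delta_pos": [0.5, -1, 15], "angular": [0, 0, 0]}, {"fingers": 8, "delta_pos": [0.5, -1, 30], "angular": [0, 0, 0]}, {"fingers": 8, "delta_pos": [0.5, -1, 45], "angular": [0, 0, 0]}, {"fingers": 8, "delta_pos": [0.5, -1, 54], "angular": [0, 0, 0]}, {"fingers": 8, "delta_pos": [0.5, -1, 59], "angular": [0, 0, 0]}, {"fingers": 8, "delta_pos": [0.5, -1, 61], "angular": [0, 0, 0]}, {"fingers": 8, "delta_pos": [0.5, -1, 61], "angular": [0, 0, 0]}])

```text
clock: 15.5
tool_pos: [0.4594, 0.2341, 0.0404]
orientation: [180.0, 0.0, 149.8]
force: [0.2, 0.2, -2.1]
opening: 0.0152
gripper_force: 29.9
```

Request:
apply_moves(deltas=[{"fingers": 8, "delta_pos": [0, 0, 2], "angular": [0, 0, 0]}, {"fingers": 8, "delta_pos": [0, 0, 3], "angular": [0, 0, 0]}, {"fingers": 8, "delta_pos": [0, 0, 3.5], "angular": [0, 0, 0]}, {"fingers": 8, "delta_pos": [0, 0, 3.5], "angular": [0, 0, 0]}])

```text
clock: 15.9
tool_pos: [0.4599, 0.2347, 0.0373]
orientation: [179.9, 0.0, 149.8]
force: [1.1, 0.9, 4.2]
opening: 0.0154
gripper_force: 29.9
```

Request:
apply_moves(deltas=[{"fingers": 16, "delta_pos": [0, 0, 0.5], "angular": [0, 0, 0]}, {"fingers": 20, "delta_pos": [0, 0, 0.5], "angular": [0, 0, 0]}, {"fingers": 30, "delta_pos": [0, 0, 0], "angular": [0, 0, 0]}, {"fingers": 36, "delta_pos": [0, 0, 0], "angular": [0, 0, 0]}, {"fingers": 36, "delta_pos": [0, 0, 0], "angular": [0, 0, 0]}, {"fingers": 36, "delta_pos": [0, 0, -5], "angular": [0, 0, 0]}, {"fingers": 36, "delta_pos": [0, 0, -15], "angular": [0, 0, 0]}, {"fingers": 36, "delta_pos": [0, 0, -40], "angular": [0, 0, 0]}, {"fingers": 36, "delta_pos": [0, 0, -80], "angular": [0, 0, 0]}, {"fingers": 36, "delta_pos": [0, 0, -120], "angular": [0, 0, 0]}])

```text
clock: 16.9
tool_pos: [0.4589, 0.2336, 0.1584]
orientation: [-180.0, -0.0, 149.8]
force: [1.7, 0.7, 1.1]
opening: 0.036
gripper_force: 0.0
```

Request:
apply_moves(deltas=[{"fingers": 36, "delta_pos": [-40, 0, -40], "angular": [0, 0, 0]}, {"fingers": 36, "delta_pos": [-80, 0, -60], "angular": [0, 0, 0]}, {"fingers": 36, "delta_pos": [-80, 0, -60], "angular": [0, 0, 0]}, {"fingers": 36, "delta_pos": [-80, 0, -60], "angular": [0, 0, 0]}])

```text
clock: 17.3
tool_pos: [0.5289, 0.1931, 0.2175]
orientation: [179.9, 0.0, 149.7]
force: [-0.6, -0.2, -0.5]
opening: 0.0362
gripper_force: 0.0
```

Run:
```python
from h import *
a=save('wrist','w9.png');s=save('scene','s9.png');t=save('top','t9.png')
L=cv2.resize(a[0:260,130:400],(400,385),interpolation=cv2.INTER_CUBIC);Rr=cv2.resize(s[130:290,140:340],(400,320),interpolation=cv2.INTER_CUBIC)
Rr=cv2.copyMakeBorder(Rr,0,65,0,0,0);print(ctrl.get_obs()['force'])
cv2.imwrite('pics/c9.png',np.hstack([L,Rr])[:,:,::-1])
```

```text
[-0.25629342  0.1740317  -0.23676568]
```

View pics/c9.png

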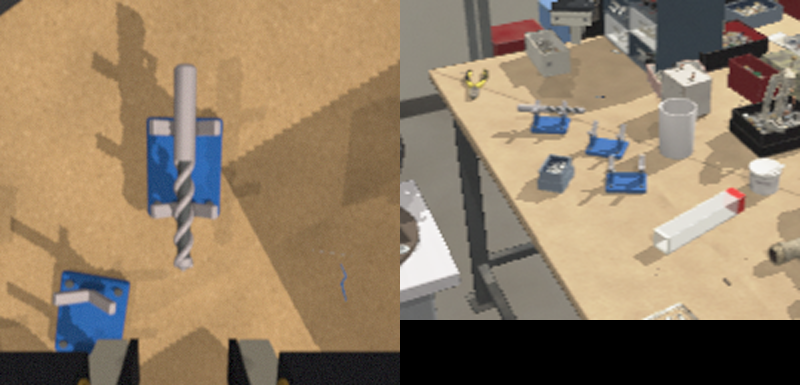

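The drill is seated in both notches of the leftmost V-rest: its shank end is at (185,68), its tip at (183,265), and it lies level in the scene view. The empty tube lies flat and nothing else has moved.

```bash
python3 -c "
from plant import ctrl
print(ctrl.close_job())"
```

```text
the job is handed in; nothing more can be done
None
```

The drill lies in both notches of the leftmost V-rest, the empty tube is flat on the bench, and the job was handed in after about 17 s with nothing else seen to have moved. The drill slid about 73 mm out during the tipping, more than the 48 mm planned, but never fell out.

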